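# Assemble a shaft in a bearing test frame

## Robot

A 7-joint arm with a two-finger parallel gripper is mounted at the origin on a cart in front of the work surface, level with it; the furniture and walls round the work are solid. World frame = base frame: x ahead of the robot, y to its left, z up, the work surface at z = 0. Lengths are in mm, angles in degrees, forces in N, time in s.
With the tool pointing down it reaches from about 425 to 950 mm from the base axis. Payload 4.7 kg.
Tool frame: the origin (TCP) lies on the centre line of the jaws, within the pads' length; the fingertips stand 22 mm ahead of it and the grasp point (between the pads) lies 3 mm ahead of it; z points along the fingers, y is the line along which they close (so a half turn about z gives the same grasp; the last joint's range is limited). The gripper opens to 87 mm and grips with 3 to 60 N. Pads are 19 mm wide; open, the fingers measure 117 mm over their backs; the gripper's body (75 mm by 190 mm) begins 51 mm behind the grasp point.
Start: joints at [-67.431, 26.849, -2.785, 87.806, 1.381, 65.374, -4.715], TCP at [276.926, 615.596, 244.573] pointing down, gripper open.
Joint ranges: [-148.3, 148.3], [-19.14, 114.17], [-79.39, 73.82], [5.75, 140.21], [-59.74, 239.74], [12.07, 113.84], [-152.46, 152.46]. Speed limits (degrees/s): [147.25, 147.25, 180, 180, 180, 180, 180].

## Interface

Orientations are given as a 3x3 rotation matrix whose columns are the frame's x, y, z axes.
In Python, from station import env gives the robot as it stands. The module is installed in compiled form; this text tells all that it offers.
- The arm moves only by the tool drive_tool, never from a script. Its argument "series" is a list of rows, each a list of 3 entries, a list of its own where there are three numbers: the shift along the tool's x, y, z in units of 25 mm (1.0 is 25 mm), then the turn, a rotation vector about the tool's x, y, z in units of 10 degrees (1.0 is 10 degrees), then the opening, from -1 (shut) to 1 (fully open). In form: [[[tx, ty, tz], [rx, ry, rz], hand], ...]. A call has 1 to 20 rows; each row shifts and turns the commanded pose from where the row before left it, along the tool's axes as they then stand; what a row does not reach is not made up. A row lasts 1/8 s, in which the tool goes at most 62.5 mm and 10.7 degrees, less where a joint would pass 70% of its speed; a pose out of reach is approached as far as the arm can. A call is refused whole if a number of a shift passes 1 or a number of a turn 1, either way. A call with a gripper value outside its range is refused whole. The fingers move at their own pace and stop on an object; the grip force is fixed at half the most. Time passes only in rows, so rows that do not move let the fingers close. It gives the time, the measured TCP pose, the force, the opening and the grip force at its end, in the units of the state.
- env.get_state(): the state, without advancing time (a new reading comes with each control period).
- env.snapshot(name): name is "scene" or "top" or "wrist"; returns (picture, depth): 480x640x3 uint8, red, green, blue; 480x640 float32, mm along the optical axis (not along the pixel's ray), 0 where there is no reading.
- env.get_calibration(name): a dict with "K" (3x3 intrinsics, pixels), "R" (3x3) and "t" (3): a world point X has camera coordinates R X + t; the wrist camera has in their place "tool_from_camera" (4x4, takes a point from camera to tool coordinates, whose origin is the TCP and whose axes are the flange's). Camera axes: x right, y down, z forward; pixel columns grow to the right and rows downward; lengths in mm; the calibration is good to about 2 mm. A picture is of the moment at which its call begins: read the wrist's pose just before it. get_calibration takes no time and is no camera call.
- env.finish_job(): hands the job in; it is judged then, once.
Trained networks look in the newest picture that a camera, given by its name, has taken for a name from the list of things; names that differ only in an ending like _2 or _b are one class to them, and where a whole thing is asked for, a point or a joint stands for the part that bears it (a point fixed in the world has none). Each returns a list of dicts, best first, with "confidence" (0 to 1); they miss things now and then, are a little off and sometimes report something else, mostly with a low value. They report only what shows in the picture. A call takes as long as a camera call. They do not tell look-alikes from the thing itself.
- env.find_in(thing, camera): "bbox" ([left, top, width, height] in pixels, round what is visible of it).
- env.trace(thing, camera): "pixels" (480x640 bool, what is visible of it) and "bbox" ([left, top, width, height] in pixels, round what is visible of it).
The state is a dict: "time_s": time; "qpos": joint angles; "dq": joint speeds; "joint_efforts": joint torques, N m; "position": TCP position; "orientation": TCP orientation; "wrist_force": force on the tool from outside, world axes, zero at the start; "wrist_torque": the same for the moment, N m; "grip_width": finger opening in mm; "gripper_force": force on a finger pad.
Only numpy, scipy, OpenCV 4.12 (cv2) and the standard library are available. Lean on these libraries where they do the work, as an engineer would, in place of code of your own. Each camera call takes 0.05 s, during which the arm holds its last target. There are 200 camera calls.

## Task

Switch the isolator off, then seat every loose bearing block in a pocket of the frame, any pocket, and push the shaft through the whole row of holes from the entry side until its handle meets the frame. With the shaft home, swing the clamp lever all the way down over its end, and only then switch the isolator back on; leave the other things on the desk undisturbed.

Things in the scene. Friction and masses are not known exactly. Their poses are not given: they have to be found in the camera images.
- frame: Bearing test frame, fixed to the desk: aluminium base plate 86 x 212 x 10 mm (x from -43 to 43, y from -132 to 80), two blue upright cheeks (80 mm wide, 10 mm thick, tops 76 mm above the desk, outer faces at y = +75 and -75 mm), each with a 21 mm hole, and three pockets between them. Origin on the desk; its z is up, its y axis runs along the shaft line from the exit cheek to the entry cheek, x is across. The line of the holes is at x = 0, z = 48 mm.
- entry_hole (a point): Centre of the entry hole, on the outer face of the entry cheek (the +y cheek of the frame, far from the clamp lever), 48 mm above the desk. Axes as the frame's; the shaft goes in along -y.
- exit_hole (a point): Centre of the exit hole, on the outer face of the exit cheek (the one beside the clamp lever), 150 mm from entry_hole.
- pocket_1 (a point): Centre of the floor of the pocket nearest the entry cheek, 10 mm above the desk. Each pocket is 66 mm (frame x) by 32 mm (frame y), with grey rims 8 mm high; a block's foot fits with 3 mm to spare on each side. Axes as the frame's.
- pocket_2 (a point): Centre of the floor of the middle pocket, 40 mm from pocket_1; the same.
- pocket_3 (a point): Centre of the floor of the pocket nearest the exit cheek; the same.
- lever_hinge (a point): Hinge of the clamp lever, just outside the exit cheek at frame x = -34, y = -112, z = 62 mm; hinge axis along frame y. Axes as the frame's.
- lever_grip (a point): Centre of the red grip of the clamp lever (18 mm thick, 24 mm long), 62 mm from the hinge; moves with the lever. The steel arm is 14 mm wide (along frame y) and 10 mm thick.
- clamp_lever (a joint): Clamp lever angle, rad. 0 = open: it leans back to frame -x, 120 degrees up from the closed position; 2.09 = closed: level, pointing to frame +x over the shaft end, against its stop. It stays where it is left (about 1.5 N at the grip moves it).
- isolator: Rotary isolator: grey box 84 x 84 x 44 mm with a yellow disc, fixed to the desk. Origin at the centre of its underside. A white dot on its +x side marks off, a green dot 1.4 rad clockwise from it marks on.
- isolator_grip (a point): On the turning axis of the isolator handle, 68 mm above the desk, half way up the red bar. Axes as the isolator's. The bar is 58 mm long, 18 mm thick and 26 mm high (from 55 to 81 mm above the desk); it has a white mark at its pointing end.
- isolator_handle (a joint): Isolator handle angle, rad, clockwise seen from above. 0 = off (bar along the isolator's x axis), 1.4 = on; both ends are stops. About 0.06 N m turns it and it stays where it is left.
- block_1: Loose bearing block, may be absent: dark foot 60 x 26 x 12 mm and above it a green housing 44 mm wide (x), 26 mm thick (y), up to 64 mm high, 160 g. A 21 mm hole runs along its y axis, 38 mm above its underside. Origin at the centre of the underside, z up; a half turn about z makes no difference.
- block_2: Loose bearing block like block_1, may be absent.
- block_3: Loose bearing block like block_1, may be absent.
- shaft: Shaft: orange square handle 26 x 26 x 56 mm with a steel rod of 14 mm diameter, 195 mm long, the last 12 mm tapering to 6 mm; 250 g, the centre of mass lies inside the handle, so that it lies on the handle with the rod level. Origin at the centre of the handle; x points along the rod to its tip; any of the four sides of the handle may be up. The handle's end face (28 mm from the origin) meets the entry cheek when the shaft is home.
- shaft_tip (a point): Tip of the shaft, 223 mm from the centre of the handle along its x.
- wash_bottle: White wash bottle with red cap, 198 mm high, stands behind the frame; bystander.
- kf_reducer: Steel conical vacuum reducer, 55 mm wide, 48 mm high; bystander.
- kf_clamp: Aluminium ring clamp, 67 x 88 x 27 mm; bystander.
- screwdriver: Screwdriver with red handle, 191 mm long; bystander.
There are look-alikes about, which are no part of the job. What is shaped like the block_3 but brown or red is not meant.

How it is judged (in metres and radians):
On the way, in this order (a step that is already met when the one before it is completed fails the run):
1. the isolator is switched off (value of joint isolator_handle below 0.15 rad), for 0.2 s.
2. with the isolator off and the clamp lever still up, every block is seated in a pocket and the shaft is through all the holes with its handle against the entry cheek (value of joint isolator_handle below 0.15 rad and value of joint clamp_lever below 1.2 rad and x of block_1 in the frame of frame between -0.008 and 0.008 m and y of block_1 in the frame of frame between -0.055 and 0.055 m and z of each of block_1, block_2, block_3 in the frame of frame below 0.0135 m and angle between each of block_1, block_2, block_3's own z axis and vertical below 0.1 rad and x of block_2 in the frame of frame between -0.008 and 0.008 m and y of block_2 in the frame of frame between -0.055 and 0.055 m and x of block_3 in the frame of frame between -0.008 and 0.008 m and y of block_3 in the frame of frame between -0.055 and 0.055 m and y of shaft in the frame of entry_hole between 0.02 and 0.034 m and angle between the x axis of shaft and the y axis of frame, either way round below 0.06 rad and x of shaft_tip in the frame of exit_hole between -0.009 and 0.009 m and z of shaft_tip in the frame of exit_hole between -0.009 and 0.009 m), for 0.3 s.
3. the clamp lever is swung fully down, the isolator still off (value of joint isolator_handle below 0.15 rad and value of joint clamp_lever above 1.97 rad and y of shaft in the frame of entry_hole between 0.02 and 0.034 m and angle between the x axis of shaft and the y axis of frame, either way round below 0.06 rad and x of shaft_tip in the frame of exit_hole between -0.009 and 0.009 m and z of shaft_tip in the frame of exit_hole between -0.009 and 0.009 m), for 0.2 s.
4. the isolator is switched on (value of joint isolator_handle above 1.25 rad and value of joint clamp_lever above 1.97 rad), for 0.2 s.
At the end, for the whole second after the job is handed in: Every block stands upright on a pocket floor (within 3.5 mm); the shaft lies on the hole line (within 9 mm), handle centre within 34 mm of the entry cheek (28 is home), tip out of the exit hole; lever at 1.97 rad or more; isolator at 1.25 rad or more; shaft at rest (all of step 4 and x of block_1 in the frame of frame between -0.008 and 0.008 m and y of block_1 in the frame of frame between -0.055 and 0.055 m and z of each of block_1, block_2, block_3 in the frame of frame below 0.0135 m and angle between each of block_1, block_2, block_3's own z axis and vertical below 0.1 rad and x of block_2 in the frame of frame between -0.008 and 0.008 m and y of block_2 in the frame of frame between -0.055 and 0.055 m and x of block_3 in the frame of frame between -0.008 and 0.008 m and y of block_3 in the frame of frame between -0.055 and 0.055 m and y of shaft in the frame of entry_hole between 0.02 and 0.034 m and angle between the x axis of shaft and the y axis of frame, either way round below 0.06 rad and x of shaft_tip in the frame of exit_hole between -0.009 and 0.009 m and z of shaft_tip in the frame of exit_hole between -0.009 and 0.009 m and linear speed of shaft below 0.02 m/s); the robot touches nothing.
It fails at once if a bystander (wash bottle, reducer, ring clamp, screwdriver) is moved more than 30 mm (distance of any of wash_bottle, kf_reducer, kf_clamp, screwdriver from where it was at the start of the episode above 0.03 m).
Of block_1, block_2, block_3 only 2 to 3 are there at a start; the rules pass over those that are not, and their reading is None.
At some moment in a run one of shaft may be knocked a few centimetres aside while the robot is not near it.
Once in a run the grip may slacken for a moment while it holds something.
It also fails if it takes over 200 s, if anything falls off the work surface, if the arm or the gripper's body presses on something with over 40 N, if the wrist force passes 120 N, or if a joint passes its speed limit or range.

## Working session

There is one attempt and no reset: what is moved stays moved. The work goes in short steps, Python scripts to look and compute and a tool call to move; the robot and the scene stay as the last step left them, time stands still between calls to the robot, and variables do not carry over. Pictures are saved under pics/ and viewed, at most 14 in all, crops included, and the job is handed in when it is done.

Besides the shell and the picture viewer there is one more tool, called after "Emit:" as name(argument=value, ...) on one line, values as JSON. drive_tool: Moves the arm, as the interface text tells. Its arguments: {"type":"object","properties":{"series":{"type":"array"}},"required":["series"]}

```bash
mkdir -p pics; cat > h.py <<'E'
import numpy as np, cv2
from station import env
def snap(n,f=None):
    s=env.get_state(); p,d=env.snapshot(n)
    if f: cv2.imwrite('pics/'+f,p[:,:,::-1])
    return p,d,s
def world(n,d,s=None):
    c=env.get_calibration(n);K=np.array(c['K'])
    v,u=np.mgrid[:480,:640]
    P=np.stack([(u-K[0,2])/K[0,0]*d,(v-K[1,2])/K[1,1]*d,d],-1)
    if n=='wrist':
        T=np.array(c['tool_from_camera']);P=P@T[:3,:3].T+T[:3,3]
        return P@np.array(s['orientation']).T+np.array(s['position'])
    return (P-np.array(c['t']))@np.array(c['R'])
def proj(n,X,s=None):
    c=env.get_calibration(n);K=np.array(c['K'])
    X=np.atleast_2d(X)
    if n=='wrist':
        T=np.array(c['tool_from_camera']);X=(X-np.array(s['position']))@np.array(s['orientation'])
        X=(X-T[:3,3])@T[:3,:3]
    else: X=X@np.array(c['R']).T+np.array(c['t'])
    q=X@K.T; return q[:,:2]/q[:,2:]
E
python3 - <<'E'
from h import *
for n in('scene','top'):
    p,d,s=snap(n,n+'0.png')
    W=world(n,d)
    for t in('frame','isolator','isolator_handle','block_1','shaft','clamp_lever','lever_grip','wash_bottle','kf_reducer','kf_clamp','screwdriver'):
        for r in env.trace(t,n):
            m=r['pixels']&(d>0)
            print(n,t,round(r['confidence'],2),r['bbox'],np.median(W[m],0).round() if m.any() else'')
s=env.get_state();print(s['position'],s['orientation'],s['grip_width'],s['time_s'])
c=env.get_calibration('wrist');print(c)
E
```

```text
scene frame 0.85 [325.3, 224.8, 93.8, 76.2] [591. -74.  17.]
scene isolator 0.65 [440.9, 302.8, 59.6, 56.7] [ 552. -379.   43.]
scene isolator_handle 0.71 [460.0, 304.5, 28.4, 25.9] [ 562. -371.   73.]
scene isolator_handle 0.69 [326.8, 220.9, 91.9, 80.5] [591. -75.  17.]
scene isolator_handle 0.46 [228.3, 177.9, 20.7, 33.7] [571. 364.  36.]
scene block_1 0.92 [202.8, 209.8, 27.8, 29.2] [451. 293.  34.]
scene block_1 0.83 [227.6, 258.8, 17.4, 35.2] [345. 107.  38.]
scene block_1 0.75 [188.7, 187.2, 21.1, 29.6] [489. 426.  33.]
scene block_1 0.63 [262.5, 174.3, 20.2, 27.8] [665. 325.  41.]
scene block_1 0.6 [271.4, 196.2, 19.8, 31.7] [608. 229.  32.]
scene block_1 0.25 [328.5, 222.4, 91.7, 75.3] [591. -74.  17.]
scene shaft 0.69 [242.6, 248.2, 76.0, 54.7] [440.  90.  18.]
scene clamp_lever 0.48 [380.4, 256.0, 16.8, 19.1] [ 555. -169.  107.]
scene lever_grip 0.66 [383.7, 249.8, 8.8, 27.0] [ 551. -169.  117.]
scene wash_bottle 0.79 [353.5, 155.1, 35.8, 71.4] [752.  71.  81.]
scene kf_reducer 0.74 [382.8, 216.8, 24.7, 21.8] [766. -26.  21.]
scene kf_reducer 0.39 [245.8, 249.1, 72.1, 50.3
[... 1657 characters left out ...]
] [[-9.11958764e-01  4.10281871e-01 -7.35083966e-06]
 [ 4.10281868e-01  9.11958760e-01  8.95159747e-05]
 [ 4.34304442e-05  7.86189613e-05 -9.99999996e-01]] 86.98617505493155 1.2
{'K': array([[346.2954327 ,   0.        , 323.16899755],
       [  0.        , 346.2954327 , 241.95571034],
       [  0.        ,   0.        ,   1.        ]]), 'tool_from_camera': array([[ 1.56477811e-04, -9.57809602e-01, -2.87403449e-01,
         7.89814114e+01],
       [ 9.99999985e-01,  1.69478627e-04, -2.03562187e-05,
        -2.99539283e-01],
       [ 6.82061238e-05, -2.87403442e-01,  9.57809614e-01,
        -1.41297136e+02],
       [ 0.00000000e+00,  0.00000000e+00,  0.00000000e+00,
         1.00000000e+00]])}
```

```bash
python3 - <<'E'
import cv2
a=cv2.imread('pics/top0.png')[140:350,155:485];cv2.imwrite('pics/t1.png',cv2.resize(a,None,fx=2.4,fy=2.4,interpolation=2))
a=cv2.imread('pics/scene0.png')[150:370,180:510];cv2.imwrite('pics/s1.png',cv2.resize(a,None,fx=2.4,fy=2.4,interpolation=2))
E
```

```text
(no output)
```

View pics/t1.png

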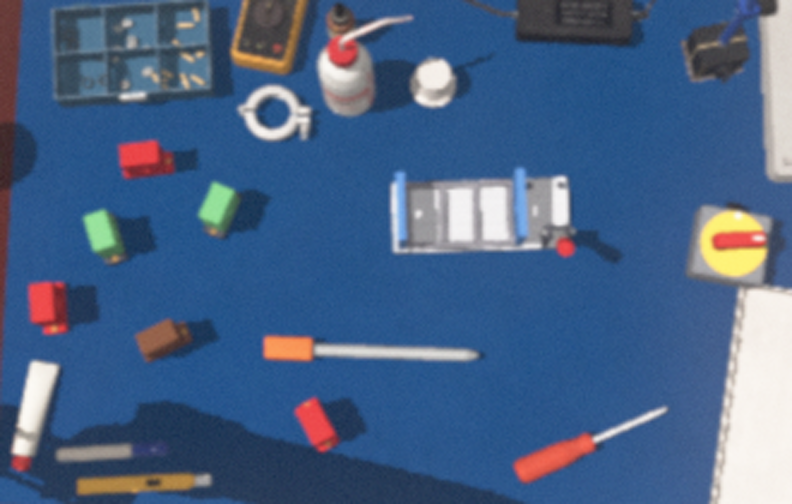

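View pics/s1.png

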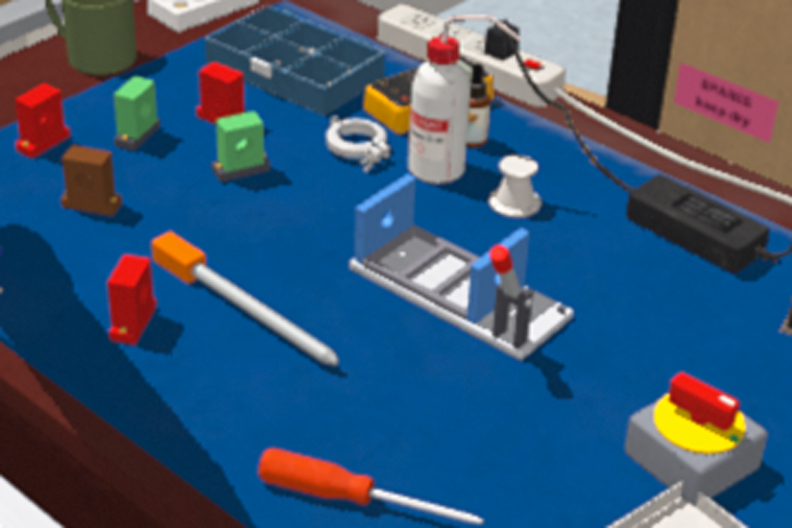

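Scene view: green blocks at scene px (237,195) and (280,209). Look-alikes are red at (197,200), (272,188) and (234,275), and brown at (217,225). In the top picture the greens are at (198,238) and (246,227). The shaft's orange handle is at top px (275,285), with the rod pointing right, towards world −y. The isolator is on, pointing −y. By colour I choose the two green blocks, and I will confirm them in a close wrist crop.

Emit:
drive_tool(series=[[[0,0,0],[0,0,0.94],1],[[0,0,0],[0,0,0.94],1],[[0,0,0],[0,0,0.94],1],[[0,0,0],[0,0,0.94],1],[[0,0,0],[0,0,0.94],1],[[0,0,0],[0,0,0.94],1],[[0,0,0],[0,0,0.94],1],[[-1,0.9,0],[0,0,0],1],[[-1,0.9,0],[0,0,0],1],[[-1,0.9,0],[0,0,0],1],[[-1,0.9,0],[0,0,0],1],[[-1,0.9,0],[0,0,0],1],[[-1,0.9,0],[0,0,0],1],[[-1,0.9,0],[0,0,0],1],[[-1,0.9,0],[0,0,0],1],[[-1,0.9,0],[0,0,0],1],[[-1,0.9,0],[0,0,0],1],[[-1,0.9,0],[0,0,0],1],[[-1,0.9,0],[0,0,0],1]])

```text
time_s: 3.58
position: [547.4, 314.8, 244.7]
orientation: [[0.0, 1.0, 0.0], [1.0, -0.0, 0.0], [0.0, 0.0, -1.0]]
wrist_force: [-0.2, 0.4, 0.1]
grip_width: 86.9
gripper_force: 0.0
```

```bash
cat >> h.py <<'E'
def rect(Q):
    (c,wh,a)=cv2.minAreaRect(Q[:,:2].astype(np.float32)); 
    if wh[0]<wh[1]: wh=wh[::-1];a+=90
    return np.round(c,1),np.round(wh,1),round((a+90)%180-90,1)
def greens(p,W,lo=45,hi=75):
    h=cv2.cvtColor(p,cv2.COLOR_RGB2HSV)
    m=((h[...,0]>45)&(h[...,0]<80)&(h[...,1]>70)&(h[...,2]>50)).astype(np.uint8)
    n,l,st,_=cv2.connectedComponentsWithStats(m)
    for i in range(1,n):
        if st[i,4]<150: continue
        Q=W[(l==i)&(W[...,2]>lo)&(W[...,2]<hi)]
        Z=np.percentile(Q[:,2],80) if len(Q) else 0
        T=Q[abs(Q[:,2]-Z)<5]
        if len(T)>20: print('green',st[i],round(float(Z),1),rect(T))
E
python3 - <<'E'
from h import *
p,d,s=snap('wrist','w1.png');W=world('wrist',d,s)
greens(p,W)
print(s['qpos'],s['position'])
for r in env.find_in('block_1','wrist'):print(r)
E
```

```text
green [ 331  139   55   45 1578] 65.7 (array([579.7, 373.4]), array([43.7, 26.1]), 18.5)
green [ 357  263   52   54 1872] 65.5 (array([612.3, 237.6]), array([44.8, 26.9]), -22.7)
[-46.72730001  23.11755173  17.71051093  95.06365288  -7.71915905
  63.00182022 -26.84591427] [547.41935151 314.78463424 244.66607095]
{'bbox': [323.8, 137.5, 65.0, 45.4], 'confidence': 0.91}
{'bbox': [349.5, 258.0, 59.3, 57.5], 'confidence': 0.79}
{'bbox': [204.7, 195.2, 61.1, 65.4], 'confidence': 0.75}
{'bbox': [420.7, 173.2, 49.5, 57.4], 'confidence': 0.63}
{'bbox': [232.5, 66.3, 71.7, 47.1], 'confidence': 0.55}
```

Emit:
drive_tool(series=[[[-1,0,0],[0,0,0],1],[[-1,0,0],[0,0,0],1],[[-1,0,0],[0,0,0],1],[[-1,0,0],[0,0,0],1],[[-1,0,0],[0,0,0],1],[[-1,0,0],[0,0,0],1],[[-1,0,0],[0,0,0],1],[[-1,0,0],[0,0,0],1],[[-1,0,0],[0,0,0],1],[[-1,0,0],[0,0,0],1],[[-1,0,0],[0,0,0],1],[[-1,0,0],[0,0,0],1],[[-1,0,0],[0,0,0],1],[[-1,0,0],[0,0,0],1]])

```text
time_s: 5.42
position: [546.1, -36.2, 244.7]
orientation: [[0.001, 1.0, 0.0], [1.0, -0.001, 0.0], [0.0, 0.0, -1.0]]
wrist_force: [-0.4, 0.2, -0.7]
grip_width: 86.9
gripper_force: 0.0
```

View pics/w1.png

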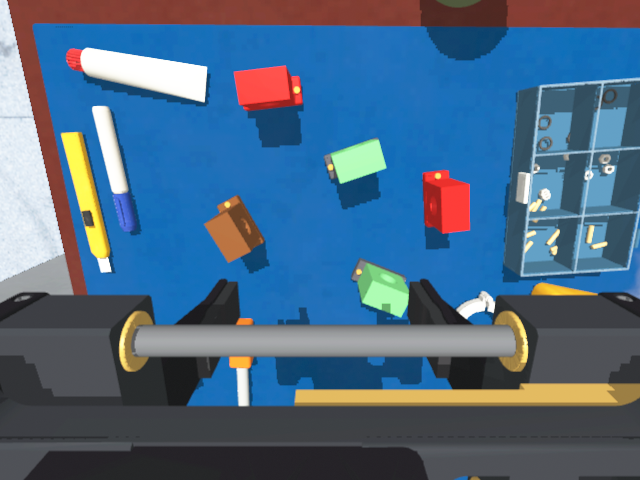

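The wrist view shows two green blocks at (357,160) and (384,287). Red or brown look-alikes sit at (266,88), (447,200) and (234,230). I choose the greens.

Emit:
drive_tool(series=[[[-1,0,0],[0,0,0],1],[[-1,0,0],[0,0,0],1],[[-1,0,0],[0,0,0],1],[[-1,0,0],[0,0,0],1],[[-1,0,0],[0,0,0],1]])

```text
time_s: 6.05
position: [545.8, -161.1, 244.7]
orientation: [[0.001, 1.0, 0.0], [1.0, -0.001, 0.0], [0.0, 0.0, -1.0]]
wrist_force: [0.5, 0.1, -0.4]
grip_width: 86.9
gripper_force: 0.0
```

```bash
python3 - <<'E'
from h import *
p,d,s=snap('wrist','w2.png');W=world('wrist',d,s);np.savez('w2.npz',p=p,W=W)
h=cv2.cvtColor(p,cv2.COLOR_RGB2HSV)
print(s['position'])
vis=np.arange(480)[:,None]<300
m=(W[...,2]>70)&(W[...,2]<82)&vis
n,l,st,_=cv2.connectedComponentsWithStats(m.astype(np.uint8))
for i in range(1,n):
    if st[i,4]>60:
        Q=W[l==i]; print(st[i],Q.mean(0).round(1),rect(Q),p[l==i].mean(0).round())
for t in('frame','clamp_lever','lever_grip'):
    for r in env.trace(t,'wrist'):
        q=r['pixels']&(d>0); print(t,r['confidence'],r['bbox'],np.median(W[q],0).round(1))
E
```

```text
[ 545.8466581  -161.13818779  244.65320566]
[350   0 105  11 885] [603.4  17.3  75.7] (array([606.8,  17.2]), array([80.1,  5.6]), -0.1) [126. 189. 223.]
[ 352  173   91   16 1106] [ 611.3 -118.3   76.7] (array([ 611.3, -118.6]), array([80. , 10.3]), 1.8) [126. 203. 249.]
[349 211  19   7 106] [ 578.  -149.4   71.1] (array([ 578.1, -149.6]), array([16.8,  6.2]), 2.1) [122. 122. 127.]
[346 218  22  24 221] [ 578.6 -165.    73.3] (array([ 577.4, -165.4]), array([24.3, 16.7]), -77.1) [135. 137. 138.]
frame 0.86 [317.3, 1.7, 140.7, 257.6] [606.5 -59.9  17.2]
lever_grip 0.85 [318.5, 215.1, 45.4, 43.5] [ 558.4 -159.4  118.2]
```

Emit:
drive_tool(series=[[[-1,0,0],[0,0,0],1],[[-1,0,0],[0,0,0],1],[[-1,0,0],[0,0,0],1],[[-1,0,0],[0,0,0],1],[[-1,0,0],[0,0,0],1],[[-1,0,0],[0,0,0],1],[[-1,0,0],[0,0,0],1],[[-1,0,0],[0,0,0],1]])

```text
time_s: 7.25
position: [547.3, -358.4, 244.3]
orientation: [[-0.002, 1.0, 0.0], [1.0, 0.002, 0.001], [0.001, 0.0, -1.0]]
wrist_force: [0.1, 1.0, 0.5]
grip_width: 87.0
gripper_force: 0.0
```

View pics/w2.png

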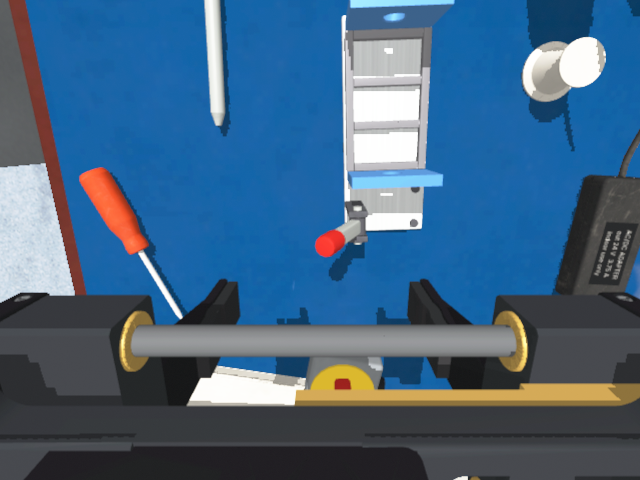

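```bash
python3 - <<'E'
from h import *
p,d,s=snap('wrist','w3.png');W=world('wrist',d,s)
print(s['position'],s['qpos'])
vis=np.arange(480)[:,None]<300
h=cv2.cvtColor(p,cv2.COLOR_RGB2HSV)
m=((h[...,0]<8)|(h[...,0]>172))&(h[...,1]>120)&(W[...,2]>60)&(W[...,2]<95)&vis
n,l,st,_=cv2.connectedComponentsWithStats(m.astype(np.uint8))
for i in range(1,n):
    if st[i,4]>60:
        Q=W[l==i]; z=np.percentile(Q[:,2],70); print(st[i],z,rect(Q[abs(Q[:,2]-z)<4]))
m=(h[...,0]>22)&(h[...,0]<34)&(h[...,1]>120)&(W[...,2]>35)&(W[...,2]<65)&vis
print('disc',rect(W[m]),m.sum())
E
```

```text
[ 547.26305954 -358.40848867  244.28454737] [  8.34980505  26.82372741  30.34059255  92.35015666 -14.67030375
  64.85033858  42.41264852]
[ 335  205   20   63 1083] 82.0833763286074 (array([ 567.3, -367.2]), array([57.1, 16.8]), -88.7)
disc (array([ 567.4, -368. ]), array([75.8, 75.6]), 6.1) 2997
```

Wrist view: frame at columns 345–450, with cheeks at rows 10 and 178 and the lever open at (330,240). Isolator centre is (567,−368), with the bar pointing −y. Gripping the bar now.

Emit:
drive_tool(series=[[[-0.36,0.8,0.73],[0,0,0],1],[[0,0,1],[0,0,0],1],[[0,0,1],[0,0,0],1],[[0,0,1],[0,0,0],1],[[0,0,1],[0,0,0],1],[[0,0,1],[0,0,0],1],[[0,0,1],[0,0,0],1],[[0,0,0],[0,0,0],-1],[[0,0,0],[0,0,0],-1],[[0,0,0],[0,0,0],-1],[[0,0,0],[0,0,0],-1],[[0,0,0],[0,0,0],-1]])

```text
time_s: 8.8
position: [566.7, -368.6, 76.8]
orientation: [[0.0, 1.0, 0.001], [1.0, -0.0, -0.0], [-0.0, 0.001, -1.0]]
wrist_force: [0.8, 0.1, -0.2]
grip_width: 45.0
gripper_force: 0.0
```

Emit:
drive_tool(series=[[[0,0,0],[0,0,0],-1],[[0,0,0],[0,0,0],-1],[[0,0,0],[0,0,0],-1],[[0,0,0],[0,0,0],-1],[[0,0,0],[0,0,0],-1]])

```text
time_s: 9.43
position: [567.5, -368.6, 76.3]
orientation: [[0.0, 1.0, 0.002], [1.0, -0.0, -0.001], [-0.001, 0.002, -1.0]]
wrist_force: [3.8, -1.7, -3.0]
grip_width: 18.0
gripper_force: 30.0
```

Emit:
drive_tool(series=[[[0,0,0],[0,0,-0.9],-1],[[0,0,0],[0,0,-0.9],-1],[[0,0,0],[0,0,-0.9],-1],[[0,0,0],[0,0,-0.9],-1],[[0,0,0],[0,0,-0.9],-1],[[0,0,0],[0,0,-0.9],-1],[[0,0,0],[0,0,-0.9],-1],[[0,0,0],[0,0,-0.9],-1],[[0,0,0],[0,0,-0.7],-1],[[0,0,0],[0,0,0],-1],[[0,0,0],[0,0,0],-1]])

```text
time_s: 10.8
position: [568.0, -368.1, 76.3]
orientation: [[-0.982, 0.191, 0.003], [0.191, 0.982, -0.0], [-0.003, 0.0, -1.0]]
wrist_force: [5.5, -0.3, -2.3]
grip_width: 17.9
gripper_force: 30.0
```

Emit:
drive_tool(series=[[[0,0,0],[0,0,-0.3],-1],[[0,0,0],[0,0,0],-1],[[0,0,0],[0,0,0],1],[[0,0,0],[0,0,0],1],[[0,0,0],[0,0,0],1],[[0,0,-1],[0,0,0],1],[[0,0,-1],[0,0,0],1],[[0,0,-1],[0,0,0.9],1],[[0,0,-1],[0,0,0.9],1],[[0,0,-1],[0,0,0.9],1],[[0,0,-1],[0,0,0.9],1],[[0,0,-1],[0,0,0.9],1],[[0,0,0],[0,0,0.9],1],[[0,0,0],[0,0,0.9],1],[[0,0,0],[0,0,0.9],1],[[0,0,0],[0,0,0.9],1],[[0,0,0],[0,0,0.1],1]])

```text
time_s: 12.92
position: [566.2, -368.4, 251.1]
orientation: [[-0.0, 1.0, -0.001], [1.0, 0.0, 0.0], [0.0, -0.001, -1.0]]
wrist_force: [-0.4, -0.1, -0.0]
grip_width: 87.1
gripper_force: 0.0
```

```bash
cat >iso.py <<'E'
from h import *
p,d,s=snap('wrist');W=world('wrist',d,s)
print(s['position'],s['time_s'])
vis=np.arange(480)[:,None]<300
h=cv2.cvtColor(p,cv2.COLOR_RGB2HSV)
m=((h[...,0]<8)|(h[...,0]>172))&(h[...,1]>120)&(W[...,2]>72)&(W[...,2]<95)&vis
n,l,st,_=cv2.connectedComponentsWithStats(m.astype(np.uint8))
for i in range(1,n):
    if st[i,4]>60:
        Q=W[l==i]; print(st[i],rect(Q))
m=(h[...,1]<50)&(h[...,2]>190)&(W[...,2]>72)&(W[...,2]<95)&vis
print('white mark',np.median(W[m],0))
m=(h[...,0]>40)&(h[...,0]<80)&(h[...,1]>80)&(W[...,2]>35)&(W[...,2]<65)&vis
print('green dot',np.median(W[m],0))
E
python3 iso.py
```

```text
[ 566.17770234 -368.43631911  251.12696724] 12.925
[ 294  210   62   30 1122] (array([ 567.3, -367.6]), array([56.6, 18.5]), -10.5)
white mark [ 587.14774071 -371.92746042   82.79668247]
green dot [ 566.82494687 -402.14923612   50.21053588]
```

Emit:
drive_tool(series=[[[1,0,0],[0,0,0],1],[[1,0,0],[0,0,0],1],[[1,0,0],[0,0,0],1],[[1,0,0],[0,0,0],1],[[1,0,0],[0,0,0],1],[[1,0,0],[0,0,0],1],[[1,0.5,0],[0,0,0],1],[[1,0.5,0],[0,0,0],1],[[1,0,0],[0,0,0],1],[[1,0,0],[0,0,0],1],[[1,0,0],[0,0,0],1],[[1,0,0],[0,0,0],1],[[1,0,0],[0,0,0],1],[[1,0,0],[0,0,0],1],[[1,0,0],[0,0,0],1],[[1,0,0],[0,0,0],1],[[1,0,0],[0,0,0],1],[[1,0,0],[0,0,0],1],[[1,0,0],[0,0,0],1],[[1,0,0],[0,0,0],1]])

```text
time_s: 15.48
position: [591.6, 132.0, 251.4]
orientation: [[-0.002, 1.0, -0.0], [1.0, 0.002, 0.0], [0.0, -0.0, -1.0]]
wrist_force: [0.8, -1.0, 0.4]
grip_width: 87.1
gripper_force: 0.0
```

Emit:
drive_tool(series=[[[1,0,0],[0,0,0],1],[[1,0,0],[0,0,0],1],[[0.4,0,0],[0,0,0],1],[[0,0,0],[0,0,0],1]])

```text
time_s: 15.98
position: [591.6, 191.6, 251.2]
orientation: [[-0.001, 1.0, -0.0], [1.0, 0.001, -0.0], [-0.0, -0.0, -1.0]]
wrist_force: [0.1, -0.7, -1.1]
grip_width: 87.3
gripper_force: 0.0
```

```bash
python3 - <<'E'
from h import *
p,d,s=snap('wrist');W=world('wrist',d,s)
print(s['position']);greens(p,W)
d=np.load('w2.npz');W=d['W']
p,d,_=snap('top');W=world('top',d)
r=env.trace('wash_bottle','top')
for q in r[:1]:
    m=q['pixels']&(d>0)&(W[...,2]>70);print('bottle',W[m].min(0),W[m].max(0))
E
```

```text
[591.62605711 191.55494282 251.203834  ]
green [289  13  51  36 824] 61.9 (array([583.9, 361.1]), array([43.9,  1.4]), 19.8)
green [ 319  152   54   46 1458] 65.6 (array([612.3, 237.3]), array([44.1, 26. ]), -22.5)Traceback (most recent call last):
  File "<stdin>", line 8, in <module>
    return umr_minimum(a, axis, None, out, keepdims, initial, where)
ValueError: zero-size array to reduction operation minimum which has no identity
```

Emit:
drive_tool(series=[[[1,0.83,0],[0,0,0],1],[[0.83,0,0],[0,0,0],1],[[0,0,0.5],[0,0,0.9],1],[[0,0,0.62],[0,0,0.9],1],[[0,0,1],[0,0,0.46],1],[[0,0,1],[0,0,0],1],[[0,0,1],[0,0,0],1],[[0,0,1],[0,0,0],1],[[0,0,1],[0,0,0],1],[[0,0,1],[0,0,0],1],[[0,0,1],[0,0,0],1],[[0,0,0],[0,0,0],1],[[0,0,0],[0,0,0],-1],[[0,0,0],[0,0,0],-1],[[0,0,0],[0,0,0],-1],[[0,0,0],[0,0,0],-1],[[0,0,0],[0,0,0],-1],[[0,0,0],[0,0,0],-1],[[0,0,0],[0,0,0],-1]])

```text
time_s: 18.5
position: [612.5, 237.3, 48.4]
orientation: [[0.385, 0.923, -0.0], [0.923, -0.385, 0.0], [0.0, -0.0, -1.0]]
wrist_force: [-0.4, 0.1, 1.6]
grip_width: 43.7
gripper_force: 30.0
```

Emit:
drive_tool(series=[[[0,0,-0.6],[0,0,0],-1],[[0,0,-1],[0,0,0],-1],[[0,0,-1],[0,0,-0.8],-1],[[0,0,-1],[0,0,-0.8],-1],[[0,0,-0.6],[0,0,-0.84],-1],[[-0.95,0,0],[0,0,0],-1],[[-0.95,0,0],[0,0,0],-1],[[-0.95,0,0],[0,0,0],-1],[[-0.95,0,0],[0,0,0],-1],[[-0.95,-0.25,0],[0,0,0],-1],[[-0.95,-0.25,0],[0,0,0],-1],[[-0.95,0,0],[0,0,0],-1],[[-0.95,0,0],[0,0,0],-1],[[-0.95,0,0],[0,0,0],-1],[[-0.95,0,0],[0,0,0],-1],[[-0.95,0,0],[0,0,0],-1],[[-0.95,0,0],[0,0,0],-1],[[0,0,0],[0,0,0],-1]])

```text
time_s: 20.75
position: [608.2, -51.1, 153.4]
orientation: [[-0.027, 1.0, -0.0], [1.0, 0.027, -0.001], [-0.001, -0.0, -1.0]]
wrist_force: [0.3, 0.1, -1.8]
grip_width: 43.4
gripper_force: 30.0
```

Emit:
drive_tool(series=[[[0.1,0.04,0.35],[0,0,-0.02],-1],[[0,0,1],[0,0,0],-1],[[0,0,1],[0,0,0],-1],[[0,0,1],[0,0,0],-1],[[0,0,0],[0,0,0],-1],[[0,0,0],[0,0,0],-1]])

```text
time_s: 21.5
position: [609.8, -44.4, 69.7]
orientation: [[-0.036, 0.999, -0.0], [0.999, 0.036, 0.001], [0.001, -0.0, -1.0]]
wrist_force: [0.4, 0.3, -2.1]
grip_width: 43.4
gripper_force: 30.0
```

```bash
python3 - <<'E'
from h import *
p,d,s=snap('wrist','w4.png');print(s['position'],s['qpos'])
p,d,s=snap('scene');a=p[180:300,290:450];cv2.imwrite('pics/s4.png',cv2.resize(a[:,:,::-1],None,fx=4,fy=4,interpolation=2))
E
```

```text
[609.78963767 -44.35043025  69.73644189] [ -9.56859727  32.63423177  13.34891481 106.00461359 -10.66028514
  42.58459821  11.68582014]
```

View pics/w4.png

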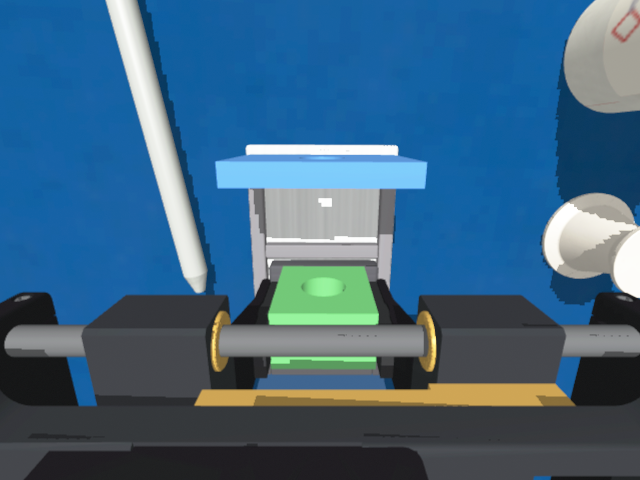

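The green block hangs over the middle pocket at (325,300), with the entry cheek at row 172. Now measuring the block's offset from the cheek.

```bash
cat >rel.py <<'E'
from h import *
p,d,s=snap('wrist');W=world('wrist',d,s);print(s['position'],s['time_s'],s['wrist_force'])
h=cv2.cvtColor(p,cv2.COLOR_RGB2HSV)
v=np.arange(480)[:,None]<305
m=(h[...,0]>95)&(h[...,0]<115)&(W[...,2]>68)&(W[...,2]<84)&(h[...,2]>150)&v
n,l,st,_=cv2.connectedComponentsWithStats(m.astype(np.uint8))
for i in range(1,n):
    if st[i,4]>200: print('blue',st[i],rect(W[l==i]),W[l==i].mean(0).round(1))
greens(p,W,40,140)
g=(h[...,0]>45)&(h[...,0]<80)&(h[...,1]>70)&v&(W[...,2]>40)
for r in np.unique(np.where(g)[0])[::5]:
    q=W[r][g[r]]; print(r,q.min(0).round(1),q.max(0).round(1))
E
python3 rel.py
```

```text
[610.06937391 -44.89418462  70.23888948] 21.6 [ 0.17566869  0.27705221 -1.23824247]
blue [ 215  158  211   29 5789] (array([606.6,  21. ]), array([80.4, 10.3]), 1.8) [606.6  21.3  76.9]
green [ 267  266  112   59 5866] 87.1 (array([609.2, -35. ]), array([45.3,  6.4]), 2.4)
green [ 270  357  107   12 1271] 87.8 (array([610.5, -56. ]), array([44. ,  7.8]), 0.9)
267 [597.9 -31.8  40.1] [607.1  33.7 211.6]
272 [587.8 -33.2  43.4] [631.2 -31.3  46.3]
277 [588.2 -33.4  49.8] [631.4 -31.1  53.3]
282 [586.7 -35.8  50.5] [631.6 -31.5  58.5]
287 [586.7 -38.2  50.4] [631.3  33.7 211.6]
292 [586.5 -40.9  50.7] [631.6 -31.7  70.3]
297 [586.5 -35.9  68.5] [631.3 -31.8  75.2]
302 [586.7 -36.2  72.9] [631.4 -31.5  79.9]
```

Emit:
drive_tool(series=[[[-0.15,0,0],[0,0,0],-1],[[0,0,0],[0,0,0],-1],[[0,0,0.2],[0,0,0],-1],[[0,0,0.1],[0,0,0],-1],[[0,0,0.1],[0,0,0],-1],[[0,0,0],[0,0,0],-1]])

```text
time_s: 22.4
position: [609.7, -49.2, 59.1]
orientation: [[-0.035, 0.999, -0.001], [0.999, 0.035, 0.0], [0.0, -0.001, -1.0]]
wrist_force: [0.5, -0.5, -1.4]
grip_width: 43.9
gripper_force: 30.0
```

```bash
python3 rel.py | head -4
```

```text
[609.67475096 -49.19042779  59.14475626] 22.4 [ 0.53848894 -0.48969283 -1.41554617]
blue [ 206  148  232   31 6920] (array([606.6,  21. ]), array([80.6, 10.2]), 1.9) [606.7  21.2  76.9]
green [ 267  266  112   59 5868] 76.2 (array([608.7, -39.3]), array([45.3,  6.5]), 2.1)
green [ 270  357  107   12 1271] 76.8 (array([610.1, -60.3]), array([44. ,  7.7]), 1.1)
```

Emit:
drive_tool(series=[[[0,0,0.04],[0,0,0],-1],[[0,0,0],[0,0,0],1],[[0,0,0],[0,0,0],1],[[0,0,0],[0,0,0],1],[[0,0,-0.5],[0,0,0],1],[[0,0,-1],[0,0,0],1],[[0,0,-1],[0,0,0],1],[[0,0,-1],[0,0,0],1],[[0,0,-1],[0,0,0],1],[[0.9,0,-1],[0,0,0],1],[[1,0,0],[0,0,0],1],[[1,0,0],[0,0,0],1],[[1,0,0],[0,0,0],1],[[1,0,0],[0,0,0],1],[[1,-0.3,0],[0,0,0],1],[[1,-0.3,0],[0,0,0],1],[[1,-0.3,0],[0,0,0],1],[[1,0,0],[0,0,0],1]])

```text
time_s: 24.7
position: [579.3, 173.1, 197.1]
orientation: [[-0.035, 0.999, 0.001], [0.999, 0.035, 0.001], [0.0, 0.001, -1.0]]
wrist_force: [0.6, -0.1, 0.5]
grip_width: 87.0
gripper_force: 0.0
```

Emit:
drive_tool(series=[[[1,0,0],[0,0,0],1],[[1,0,0],[0,0,0],1],[[1,0,0],[0,0,0],1],[[1,0,0],[0,0,0],1],[[1,0,0],[0,0,0],1],[[0,0,0],[0,0,0],1],[[0,0,0],[0,0,0],1]])

```text
time_s: 25.58
position: [575.7, 296.1, 195.9]
orientation: [[-0.033, 0.999, -0.0], [0.999, 0.033, -0.001], [-0.001, -0.0, -1.0]]
wrist_force: [-0.3, -1.0, -0.3]
grip_width: 87.1
gripper_force: 0.0
```

```bash
python3 - <<'E'
from h import *
p,d,s=snap('wrist');W=world('wrist',d,s)
print(s['position'],s['orientation'][0]);greens(p,W)
E
```

```text
[575.66164108 296.09310157 195.94762587] [-3.34808978e-02  9.99439355e-01 -7.83190363e-05]
```

```bash
python3 - <<'E'
from h import *
p,d,s=snap('wrist','w5.png');W=world('wrist',d,s)
h=cv2.cvtColor(p,cv2.COLOR_RGB2HSV)
m=((h[...,0]>45)&(h[...,0]<80)&(h[...,1]>70)&(h[...,2]>50))
print(m.sum(), np.median(W[m],0), np.argwhere(m).mean(0))
for r in env.find_in('block_1','wrist'):print(r)
E
```

```text
182 [579.47460489 367.51073528  64.49200394] [142.43406593 331.46153846]
{'bbox': [295.8, 116.0, 69.9, 47.7], 'confidence': 0.92}
{'bbox': [179.1, 19.1, 93.1, 62.4], 'confidence': 0.78}
{'bbox': [405.5, 156.8, 58.2, 71.7], 'confidence': 0.69}
{'bbox': [146.2, 177.4, 80.8, 80.4], 'confidence': 0.6}
```

View pics/w5.png

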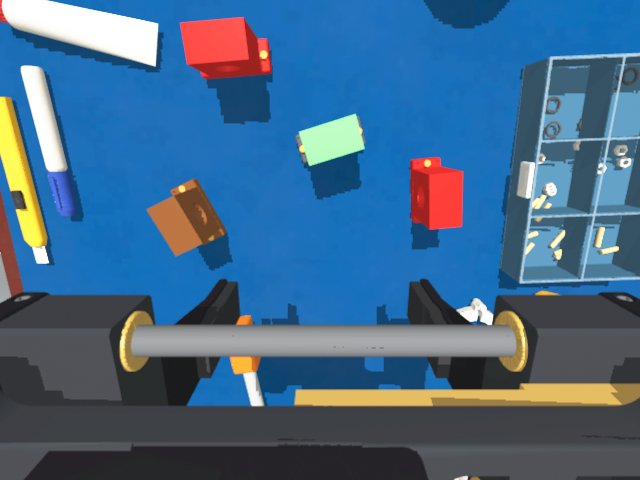

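The green block is at (331,139), untouched, with look-alikes on either side of it. I'm re-measuring with a looser colour threshold.

```bash
sed -i 's/h\[...,1\]>70)&(h\[...,2\]>50)).astype/h[...,1]>40)\&(h[...,2]>50)).astype/' h.py; python3 - <<'E'
from h import *
p,d,s=snap('wrist');W=world('wrist',d,s)
greens(p,W)
E
```

```text
green [ 299  114   65   52 2146] 65.7 (array([579.8, 373.3]), array([44.1, 25.8]), 18.7)
```

Emit:
drive_tool(series=[[[1,0.27,0],[0,0,0],1],[[1,0,0],[0,0,0],1],[[1.0,0,0],[0,0,0],1],[[0.08,0,0],[0,0,0],1],[[0,0,0.92],[0,0,-0.84],1],[[0,0,1],[0,0,-0.84],1],[[0,0,1],[0,0,0],1],[[0,0,1],[0,0,0],1],[[0,0,1],[0,0,0],1],[[0,0,1],[0,0,0],1],[[0,0,0],[0,0,0],1],[[0,0,0],[0,0,0],-1],[[0,0,0],[0,0,0],-1],[[0,0,0],[0,0,0],-1],[[0,0,0],[0,0,0],-1],[[0,0,0],[0,0,0],-1],[[0,0,0],[0,0,0],-1],[[0,0,0],[0,0,0],-1]])

```text
time_s: 28.02
position: [579.5, 374.5, 48.2]
orientation: [[-0.322, 0.947, 0.0], [0.947, 0.322, 0.0], [0.0, 0.0, -1.0]]
wrist_force: [-1.2, -0.8, 1.2]
grip_width: 43.8
gripper_force: 30.0
```

Emit:
drive_tool(series=[[[0,0,-0.6],[0,0,0],-1],[[0,0,-1],[0,0,0],-1],[[0,0,-1],[0,0,0.84],-1],[[0,0,-1],[0,0,0.84],-1],[[0,0,-0.6],[0,0,0],-1],[[-1,0,0],[0,0,0],-1],[[-1,0,0],[0,0,0],-1],[[-1,0,0],[0,0,0],-1],[[-1,0,0],[0,0,0],-1],[[-1,0.3,0],[0,0,0],-1],[[-1,0.31,0],[0,0,0],-1],[[-1,0,0],[0,0,0],-1],[[-1,0,0],[0,0,0],-1],[[-1,0,0],[0,0,0],-1],[[-1,0,0],[0,0,0],-1],[[-1,0,0],[0,0,0],-1],[[-1,0,0],[0,0,0],-1],[[-1,0,0],[0,0,0],-1],[[-1,0,0],[0,0,0],-1],[[-1,0,0],[0,0,0],-1]])

```text
time_s: 30.52
position: [607.1, -1.9, 152.8]
orientation: [[-0.034, 0.999, -0.0], [0.999, 0.034, -0.0], [-0.0, -0.0, -1.0]]
wrist_force: [0.6, -0.1, -1.8]
grip_width: 43.8
gripper_force: 30.0
```

Emit:
drive_tool(series=[[[-0.36,0,0],[0,0,0],-1],[[0,0,0],[0,0,0],-1],[[0,0,0],[0,0,0],-1],[[0,0,0],[0,0,0],-1]])

```text
time_s: 31.02
position: [608.0, -7.4, 152.9]
orientation: [[-0.036, 0.999, -0.0], [0.999, 0.036, 0.001], [0.001, -0.0, -1.0]]
wrist_force: [0.3, -0.1, -1.7]
grip_width: 44.1
gripper_force: 30.0
```

```bash
python3 rel.py
```

```text
[608.0106316   -7.40216104 152.93789325] 31.025 [ 0.31858729 -0.14090481 -1.68305922]
blue [ 261  209  125   19 2243] (array([606.7,  21.3]), array([80. , 10.7]), 2.1) [606.7  21.9  76.4]
green [ 267  267  112   58 5779] 135.6 (array([ 6.076e+02, -3.000e-01]), array([46.4, 10.8]), 1.9)
267 [585.9   3.5 117.5] [628.9   5.7 119.9]
272 [586.1   3.4 124.9] [629.3   5.8 127.3]
277 [585.9   3.5 131.6] [629.1   5.6 134. ]
282 [584.4   1.2 132.7] [629.2   5.6 139.9]
287 [584.8  -1.2 132.2] [629.5   5.7 146. ]
292 [584.6  -4.  132.2] [630.7   5.6 151.6]
297 [584.8   1.2 150.5] [629.5   5.5 156.6]
302 [584.6   1.3 155.7] [630.3  71.2 294.3]
```

Emit:
drive_tool(series=[[[-0.02,0,0.8],[0,0,0],-1],[[0,0,0.8],[0,0,0],-1],[[0,0,0.8],[0,0,0],-1],[[0,0,0.8],[0,0,0],-1],[[0,0,0.1],[0,0,0],-1],[[0,0,0],[0,0,0],-1],[[0,0,0],[0,0,0],-1]])

```text
time_s: 31.95
position: [608.8, -9.2, 71.5]
orientation: [[-0.035, 0.999, 0.002], [0.999, 0.035, 0.0], [0.0, 0.002, -1.0]]
wrist_force: [-0.0, 0.1, -0.7]
grip_width: 43.8
gripper_force: 30.0
```

```bash
python3 rel.py
```

```text
[608.78515591  -9.17946308  71.54571407] 31.95 [-0.01824804  0.12382412 -0.72876804]
blue [ 224  242  194   30 5534] (array([606.6,  21.1]), array([80.3, 11.1]), 1.6) [606.8  22.2  76.2]
green [ 267  273  112   52 5279] 88.1 (array([6.079e+02, 5.000e-01]), array([45.4,  6.3]), 1.2)
green [ 270  356  107   33 3252] 88.5 (array([609.1, -20.1]), array([44.1,  7.4]), 1.7)
273 [586.5   1.7  44.8] [629.9   3.8  47.3]
278 [586.8   1.6  51.3] [630.2   3.8  54.5]
283 [ 5.854e+02 -5.000e-01  5.160e+01] [631.2   3.9  60.6]
288 [585.6  -3.3  51.3] [630.1   3.8  65.7]
293 [585.5  -6.1  51.2] [630.5   3.8  71.6]
298 [ 5.854e+02 -2.000e-01  7.070e+01] [630.   69.5 212.9]
303 [585.5  -0.6  74.8] [630.2   3.8  81.5]
```

Emit:
drive_tool(series=[[[0.04,-0.02,0.2],[0,0,0],-1],[[0,0,0.15],[0,0,0],-1],[[0,0,0.12],[0,0,0],-1],[[0,0,0],[0,0,0],-1],[[0,0,0.03],[0,0,0],-1]])

```text
time_s: 32.62
position: [607.5, -8.4, 58.1]
orientation: [[-0.034, 0.999, -0.0], [0.999, 0.034, 0.0], [0.0, -0.0, -1.0]]
wrist_force: [-0.8, 0.4, 3.7]
grip_width: 43.5
gripper_force: 30.0
```

Emit:
drive_tool(series=[[[0,0,0],[0,0,0],1],[[0,0,0],[0,0,0],1],[[0,0,0],[0,0,0],1],[[0,0,-0.5],[0,0,0],1],[[0,0,-1],[0,0,0],1],[[0,0,-1],[0,0,0],1],[[0,0,-1],[0,0,0],1],[[0,0,-1],[0,0,0],1],[[0,0,-1],[0,0,0],1],[[0,-0.9,-1],[0,0,0],1],[[0,-0.9,-1],[0,0,0],1],[[0.5,-0.9,0],[0,0,0],1],[[0.5,-0.9,0],[0,0,0],1],[[0.3,-0.9,0],[0,0,0],1],[[0,-0.9,0],[0,0,0],1],[[0,0,0],[0,0,0],1],[[0,0,0],[0,0,0],1]])

```text
time_s: 34.75
position: [472.3, 19.4, 246.3]
orientation: [[-0.034, 0.999, 0.002], [0.999, 0.034, 0.0], [0.0, 0.002, -1.0]]
wrist_force: [0.2, 0.1, 0.8]
grip_width: 87.0
gripper_force: 0.0
```

```bash
cat >sh.py <<'E'
from h import *
p,d,s=snap('wrist','w%d.png'%(1000*env.get_state()['time_s']));W=world('wrist',d,s);print(s['position'],s['time_s'],s['qpos'])
h=cv2.cvtColor(p,cv2.COLOR_RGB2HSV)
v=np.arange(480)[:,None]<300
m=(h[...,0]>6)&(h[...,0]<20)&(h[...,1]>130)&(h[...,2]>150)&(W[...,2]>3)&(W[...,2]<90)&v
n,l,st,_=cv2.connectedComponentsWithStats(m.astype(np.uint8))
for i in range(1,n):
    if st[i,4]>100:
        Q=W[l==i];z=np.percentile(Q[:,2],80);print('orange',st[i],z.round(1),rect(Q[abs(Q[:,2]-z)<4]))
m=(h[...,1]<60)&(h[...,2]>90)&(W[...,2]>8)&(W[...,2]<40)&v&(W[...,0]<545)&(W[...,0]>380)
n,l,st,_=cv2.connectedComponentsWithStats(m.astype(np.uint8))
for i in range(1,n):
    if st[i,4]>200:
        Q=W[l==i];print('rod',st[i],rect(Q),np.percentile(Q[:,2],90).round(1))
greens(p,W,40,140)
E
python3 sh.py
```

```text
[472.33692948  19.43120644 246.30273243] 34.75 [-19.94878178   7.44983147  13.82054578 114.96298685  -2.10905705
  57.70038101  -3.15714458]
orange [ 333   37   34   68 1110] 27.5 (array([493.4, 160.5]), array([55.3, 25.4]), -79.7)
rod [ 347  102   32  180 2224] (array([516.2,  37.3]), array([193.9,  13.6]), -79.7) 21.4
green [ 423  237   65   75 3763] 75.3 (array([608.7, -29.2]), array([67.5, 45. ]), -87.0)
```

The shaft has been knocked aside and now lies at (493,160), direction −79.6°. Grasping its handle.

Emit:
drive_tool(series=[[[0.95,0.52,0],[0,0,-0.85],1],[[0.95,0.59,0.5],[0,0,0],1],[[0.95,0.13,0.8],[0,0,0],1],[[0.95,0.13,0.8],[0,0,0],1],[[0.95,0.13,0.8],[0,0,0],1],[[0.79,0.13,0.8],[0,0,0],1],[[0,0,0.8],[0,0,0],1],[[0,0,0.8],[0,0,0],1],[[0,0,0],[0,0,0],1],[[0,0,0],[0,0,0],1]])

```text
time_s: 36.05
position: [490.9, 161.7, 113.5]
orientation: [[-0.181, 0.983, 0.001], [0.983, 0.181, 0.0], [0.0, 0.001, -1.0]]
wrist_force: [-0.3, -0.6, 0.2]
grip_width: 86.9
gripper_force: 0.0
```

```bash
python3 - <<'E'
from h import *
s=env.get_state();R=np.array(s['orientation']);print(s['position'],R.round(3).tolist())
print((R.T@(np.array([493.4,160.5,25])-s['position'])/25).round(3))
E
```

```text
[490.94203353 161.72458032 113.51689746] [[-0.181, 0.983, 0.001], [0.983, 0.181, 0.0], [0.0, 0.001, -1.0]]
[-0.067  0.084  3.541]
```

Emit:
drive_tool(series=[[[-0.07,0.08,0.9],[0,0,0],1],[[0,0,0.9],[0,0,0],1],[[0,0,0.9],[0,0,0],1],[[0,0,0.8],[0,0,0],1],[[0,0,0],[0,0,0],1],[[0,0,0],[0,0,0],-1],[[0,0,0],[0,0,0],-1],[[0,0,0],[0,0,0],-1],[[0,0,0],[0,0,0],-1],[[0,0,0],[0,0,0],-1],[[0,0,0],[0,0,0],-1],[[0,0,0],[0,0,0],-1],[[0,0,0],[0,0,0],-1],[[0,0,0],[0,0,0],-1]])

```text
time_s: 37.8
position: [492.6, 160.3, 25.6]
orientation: [[-0.182, 0.983, 0.0], [0.983, 0.182, 0.0], [0.0, 0.001, -1.0]]
wrist_force: [1.0, -0.3, -0.7]
grip_width: 26.1
gripper_force: 30.0
```

Emit:
drive_tool(series=[[[0,0,-0.7],[0,0,0],-1],[[0,0,-0.7],[0,0,0],-1],[[0,0,0],[0,0,0.43],-1],[[0,0,0],[0,0,0.43],-1],[[0.85,0,0],[0,0,0],-1],[[0.85,0,0],[0,0,0],-1],[[0.85,0,0],[0,0,0],-1],[[0.85,0,0],[0,0,0],-1],[[0.81,0,0],[0,0,0],-1],[[0,0.85,0],[0,0,0],-1],[[0,0.85,0],[0,0,0],-1],[[0,0.85,0],[0,0,0],-1],[[0,0.85,0],[0,0,0],-1],[[0,0.8,0],[0,0,0],-1],[[0,0.18,0],[0,0,0],-1],[[0,0,0],[0,0,0],-1],[[0,0,0],[0,0,0],-1],[[0,0,0],[0,0,0],-1]])

```text
time_s: 40.05
position: [597.6, 269.2, 60.5]
orientation: [[-0.033, 0.999, -0.001], [0.999, 0.033, 0.0], [0.0, -0.001, -1.0]]
wrist_force: [0.3, -1.1, -2.7]
grip_width: 26.0
gripper_force: 30.0
```

```bash
cat >ax.py <<'E'
from h import *
# shaft in hand, from top and scene cameras; tilt from rod depth
s=env.get_state();print(s['position'],np.array(s['orientation']).round(4).tolist(),s['grip_width'],s['wrist_force'],s['time_s'])
for n in('top','scene'):
    p,d,_=snap(n,'%s%d.png'%(n,1000*s['time_s']));W=world(n,d)
    h=cv2.cvtColor(p,cv2.COLOR_RGB2HSV)
    P=np.array(s['position'])
    m=(h[...,1]<80)&(h[...,2]>70)&(W[...,2]>20)&(W[...,2]<80)&(abs(W[...,0]-P[0])<25)&(W[...,1]<P[1]-35)&(W[...,1]>P[1]-235)
    Q=W[m]
    if len(Q)>15:
        Q=Q[Q[:,1]>34]
        fx=np.polyfit(Q[:,1],Q[:,0],1);fz=np.polyfit(Q[:,1],Q[:,2],1)
        print(n,len(Q),'y',Q[:,1].min().round(1),Q[:,1].max().round(1),'x(y=46)',np.polyval(fx,46).round(1),'slope',fx[0].round(4),'z(46)',np.polyval(fz,46).round(1),'slope',fz[0].round(4))
E
python3 ax.py
```

```text
[597.58798675 269.23283534  60.54204936] [[-0.0333, 0.9994, -0.0007], [0.9994, 0.0333, 0.0001], [0.0001, -0.0007, -1.0]] 26.03863382997986 [ 0.26183006 -1.07354926 -2.72781949] 40.05
top 319 y 47.2 233.3 x(y=46) 601.5 slope -0.0413 z(46) 51.7 slope 0.0066
scene 305 y 50.5 234.1 x(y=46) 603.6 slope -0.0375 z(46) 50.6 slope 0.0031
```

```bash
cat >>ax.py <<'E'
    b=(h[...,0]>95)&(h[...,0]<118)&(W[...,2]>66)&(W[...,2]<90)&(W[...,1]>5)&(W[...,1]<40)&(abs(W[...,0]-606)<60)
    if b.sum()>10: print(n,'cheek',b.sum(),W[b].mean(0).round(1),np.percentile(W[b],[2,98],axis=0).round(1).tolist())
E
python3 ax.py; ls pics
```

```text
[597.94540859 269.15615456  60.65551075] [[-0.033, 0.9995, -0.0002], [0.9995, 0.033, 0.0002], [0.0002, -0.0002, -1.0]] 25.90677353485935 [ 0.69837287 -0.37426799 -3.01918722] 40.15
top 324 y 47.2 233.8 x(y=46) 601.8 slope -0.0395 z(46) 51.7 slope 0.0036
top cheek 103 [601.2  21.5  75.2] [[562.9, 16.1, 68.4], [641.6, 27.3, 82.6]]
scene 306 y 48.1 232.5 x(y=46) 603.8 slope -0.0375 z(46) 50.6 slope 0.0016
scene cheek 159 [605.4  17.3  73.2] [[568.2, 11.5, 66.5], [645.2, 24.2, 79.5]]
s1.png
s4.png
scene0.png
scene40050.png
scene40150.png
t1.png
top0.png
top40050.png
top40150.png
w1.png
w2.png
w3.png
w34750.png
w4.png
w5.png
```

Emit:
drive_tool(series=[[[-0.5,0.02,0],[0,0,0],-1],[[-0.4,0,0],[0,0,0],-1],[[-0.3,0,0],[0,0,0],-1],[[-0.3,0,0],[0,0,0],-1],[[-0.3,0,0],[0,0,0],-1],[[-0.3,0,0],[0,0,0],-1],[[0,0,0],[0,0,0],-1]])

```text
time_s: 41.12
position: [600.7, 215.5, 60.6]
orientation: [[-0.032, 1.0, 0.0], [1.0, 0.032, -0.0], [-0.0, -0.0, -1.0]]
wrist_force: [0.4, -0.3, -2.3]
grip_width: 25.9
gripper_force: 30.0
```

```bash
python3 ax.py; python3 -c "
import cv2
a=cv2.imread('pics/'+sorted([f for f in __import__('os').listdir('pics') if f.startswith('scene4')])[-1])[185:305,290:430];cv2.imwrite('pics/s6.png',cv2.resize(a,None,fx=5,fy=5,interpolation=2))"
```

```text
[600.71532918 215.48516564  60.56253434] [[-0.0315, 0.9995, 0.0], [0.9995, 0.0315, -0.0004], [-0.0004, -0.0, -1.0]] 25.930642297049232 [ 0.38317029 -0.26184872 -2.27120641] 41.125
top 256 y 35.8 180.2 x(y=46) 602.4 slope -0.0423 z(46) 52.3 slope 0.0063
top cheek 102 [601.6  21.5  75.3] [[563.4, 16.1, 69.0], [641.1, 27.3, 81.6]]
scene 236 y 41.4 179.0 x(y=46) 604.5 slope -0.0416 z(46) 51.3 slope -0.0064
scene cheek 158 [604.8  17.3  73.3] [[566.3, 11.1, 66.4], [645.5, 25.3, 78.6]]
```

View pics/s6.png

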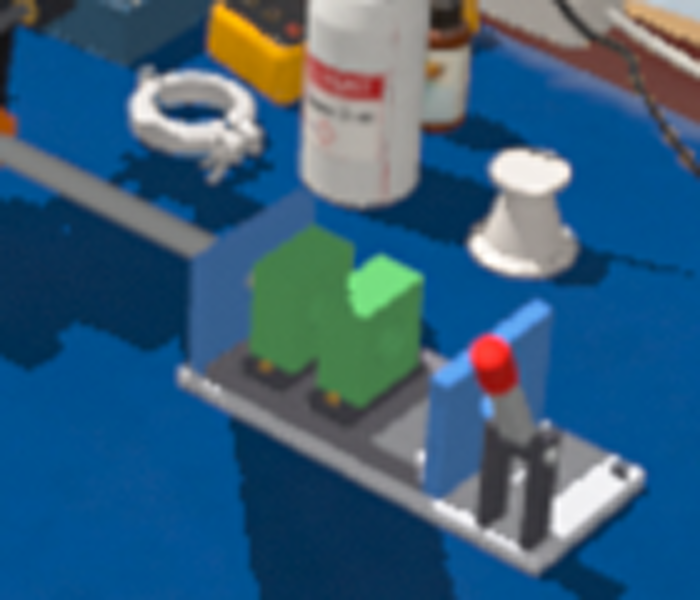

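The shaft tip is through the entry cheek at (215,245) and both blocks stand in their pockets. Continuing.

Emit:
drive_tool(series=[[[-0.5,0,0],[0,0,0],-1],[[-0.5,0,0],[0,0,0],-1],[[-0.5,0,0],[0,0,0],-1],[[-0.5,0,0],[0,0,0],-1],[[-0.5,0,0],[0,0,0],-1],[[-0.5,0,0],[0,0,0],-1],[[-0.5,0,0],[0,0,0],-1],[[0,0,0],[0,0,0],-1]])

```text
time_s: 42.22
position: [603.6, 127.2, 60.6]
orientation: [[-0.03, 1.0, 0.0], [1.0, 0.03, -0.001], [-0.001, 0.0, -1.0]]
wrist_force: [-0.7, -0.6, -1.3]
grip_width: 25.6
gripper_force: 30.0
```

Emit:
drive_tool(series=[[[-0.5,-0.01,0],[0,0,0],-1],[[-0.5,0,0],[0,0,0],-1],[[-0.5,0,0],[0,0,0],-1],[[-0.5,0,0],[0,0,0],-1],[[-0.4,0,0],[0,0,0],-1],[[-0.2,0,0],[0,0,0],-1],[[0,0,0],[0,0,0],-1]])

```text
time_s: 43.1
position: [605.3, 63.8, 60.5]
orientation: [[-0.032, 0.999, -0.0], [0.999, 0.032, 0.0], [0.0, -0.0, -1.0]]
wrist_force: [1.0, -0.2, -3.5]
grip_width: 25.4
gripper_force: 30.0
```

Emit:
drive_tool(series=[[[-0.16,0,0],[0,0,0],-1],[[-0.12,0,0],[0,0,0],-1],[[-0.08,0,0],[0,0,0],-1],[[-0.06,0,0],[0,0,0],-1],[[0,0,0],[0,0,0],-1]])

```text
time_s: 43.72
position: [605.6, 53.9, 60.5]
orientation: [[-0.033, 0.999, -0.0], [0.999, 0.033, 0.0], [0.0, -0.0, -1.0]]
wrist_force: [0.0, 0.4, -2.6]
grip_width: 25.7
gripper_force: 30.0
```

Emit:
drive_tool(series=[[[-0.04,0,0],[0,0,0],-1],[[-0.04,0,0],[0,0,0],-1],[[-0.04,0,0],[0,0,0],-1],[[0,0,0],[0,0,0],-1]])

```text
time_s: 44.22
position: [605.6, 53.8, 60.6]
orientation: [[-0.035, 0.999, -0.0], [0.999, 0.035, 0.004], [0.004, -0.0, -1.0]]
wrist_force: [-0.9, 6.9, -3.1]
grip_width: 25.5
gripper_force: 30.0
```

Emit:
drive_tool(series=[[[0,0,0.08],[0,0,0],-1],[[0,0,0],[0,0,0],-1],[[0,0,0],[0,0,0],1],[[0,0,0],[0,0,0],1],[[0,0,0],[0,0,0],1],[[0,0,0],[0,0,0],1],[[0,0,-1],[0,0,0],1],[[0,0,-1],[0,0,0],1],[[0,0,-1],[0,0,0],1],[[0,0,-1],[0,0,0],1],[[0,0,-1],[0,0,0],1],[[0,0,-1],[0,0,0],1],[[0,0,-1],[0,0,0],1],[[0,0,0],[0,0,0],1]])

```text
time_s: 45.98
position: [606.9, 50.5, 235.6]
orientation: [[-0.032, 0.999, 0.004], [0.999, 0.032, 0.001], [0.001, 0.004, -1.0]]
wrist_force: [0.8, -0.3, -0.3]
grip_width: 87.2
gripper_force: 0.0
```

```bash
python3 - <<'E'
from h import *
s=env.get_state();print(s['position'],s['time_s'])
p,d,_=snap('scene');cv2.imwrite('pics/s7.png',cv2.resize(p[185:305,280:430,::-1],None,fx=5,fy=5,interpolation=2))
p,d,s=snap('wrist','w7.png')
W=world('wrist',d,s);h=cv2.cvtColor(p,cv2.COLOR_RGB2HSV)
m=(h[...,0]>6)&(h[...,0]<20)&(h[...,1]>130)&(h[...,2]>120)&(W[...,2]>20)&(W[...,2]<90)&(np.arange(480)[:,None]<300)
Q=W[m];print(len(Q));print(rect(Q),np.percentile(Q[:,2],[5,50,95]))
E
```

```text
[606.9219626   50.45447023 235.58094688] 45.975
3025
(array([722.8, 109.6]), array([365.9, 134.8]), 27.3) [21.98035231 54.81463187 58.19946622]
```

View pics/s7.png

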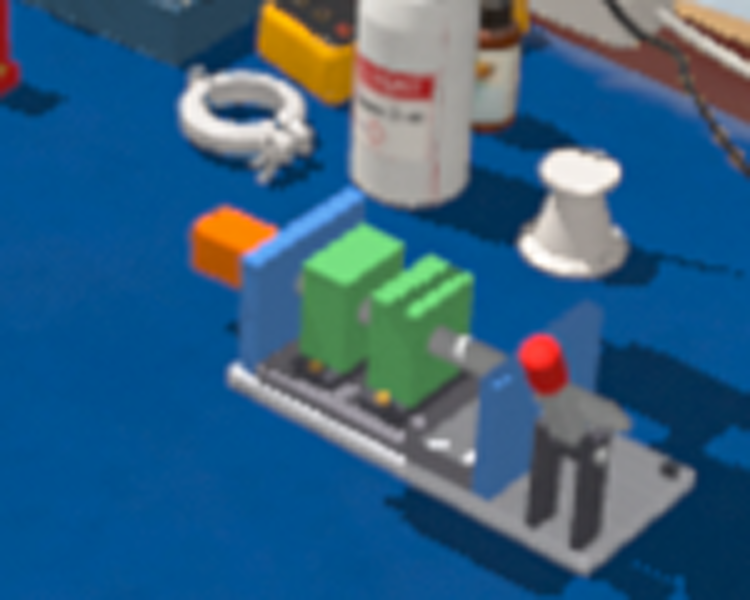

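The handle sits against the entry cheek, with the rod through both blocks and the exit cheek, and the lever is still open. Next, close the fingers and push the lever from its −x side.

Emit:
drive_tool(series=[[[-0.9,-0.5,0],[0,0,0],-1],[[-0.9,-0.5,0],[0,0,0],-1],[[-0.9,-0.5,0],[0,0,0],-1],[[-0.9,-0.5,0],[0,0,0],-1],[[-0.9,-0.5,0],[0,0,0],-1],[[-0.9,-0.5,0],[0,0,0],-1],[[-0.9,-0.5,0],[0,0,0],-1],[[-0.9,-0.5,0],[0,0,0],-1],[[-0.9,-0.13,0],[0,0,0],-1],[[-0.36,0,0],[0,0,0],-1],[[0,0,0.9],[0,0,0],-1],[[0,0,0.9],[0,0,0],-1],[[0,0,0.9],[0,0,0],-1],[[0,0,0.9],[0,0,0],-1],[[0,0,0.74],[0,0,0],-1],[[0,0,0],[0,0,0],-1],[[0,0,0],[0,0,0],-1]])

```text
time_s: 48.2
position: [509.7, -164.4, 125.6]
orientation: [[-0.033, 0.999, 0.001], [0.999, 0.033, -0.0], [-0.0, 0.001, -1.0]]
wrist_force: [-0.6, 0.7, -0.6]
grip_width: 0.4
gripper_force: 0.0
```

```bash
python3 - <<'E'
from h import *
p,d,s=snap('wrist','w8.png');W=world('wrist',d,s);h=cv2.cvtColor(p,cv2.COLOR_RGB2HSV)
print(s['position'],s['grip_width'])
m=(h[...,0]>6)&(h[...,0]<20)&(h[...,1]>130)&(W[...,2]>35)&(W[...,2]<75)&(abs(W[...,0]-606)<40)
print(m.sum(),rect(W[m]) if m.sum()>5 else '')
m=((h[...,0]<8)|(h[...,0]>172))&(h[...,1]>120)&(W[...,2]>85)&(W[...,2]<150)
print('grip',m.sum(),np.percentile(W[m],[3,50,97],axis=0).round(1).tolist() if m.any() else '')
E
```

```text
[ 509.73390778 -164.37880899  125.58899674] 0.37439309110000596
0 
grip 160 [[547.5, -156.9, 110.1], [552.5, -154.4, 114.8], [558.7, -153.7, 118.7]]
```

View pics/w8.png

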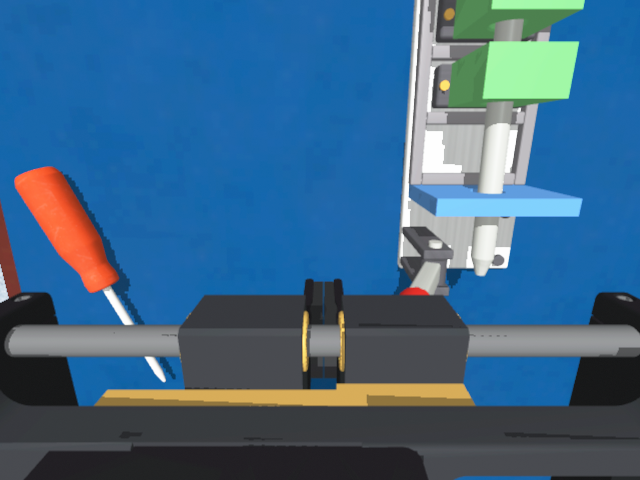

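The shaft tip shows beyond the exit cheek at (483,265), and the red grip is at (415,293), just right of the closed fingers.

Emit:
drive_tool(series=[[[0,0.4,0],[0,0,0],-1],[[0,0.4,0],[0,0,0],-1],[[0,0.3,0],[0,0,0],-1],[[0,0.3,0],[0,0,0],-1],[[0,0.3,0],[0,0,0],-1],[[0,0.3,0],[0,0,0],-1],[[0,0.3,0],[0,0,0],-1],[[0,0.3,0],[0,0,0],-1],[[0,0.3,0],[0,0,0],-1],[[0,0.3,0],[0,0,0],-1],[[0,0.1,0],[0,0,0],-1]])

```text
time_s: 49.62
position: [591.9, -161.2, 124.5]
orientation: [[-0.033, 0.999, -0.001], [0.999, 0.033, 0.0], [0.0, -0.001, -1.0]]
wrist_force: [-2.3, -0.1, -2.5]
grip_width: 0.4
gripper_force: 1.2
```

Emit:
drive_tool(series=[[[0,0.3,0],[0,0,0],-1],[[0,0.3,0],[0,0,0],-1],[[0,0,-0.8],[0,0,0],-1],[[0,0,-0.8],[0,0,0],-1],[[0,0.5,0],[0,0,0],-1],[[0,0.4,0],[0,0,0],-1],[[0,0,0.5],[0,0,0],-1],[[0,0,0.5],[0,0,0],-1],[[0,0,0.4],[0,0,0],-1],[[0,0,0.4],[0,0,0],-1],[[0,0,0.3],[0,0,0],-1],[[0,0,0.3],[0,0,0],-1],[[0,0,0.2],[0,0,0],-1],[[0,0,0],[0,0,0],-1]])

```text
time_s: 51.38
position: [628.1, -160.2, 98.8]
orientation: [[-0.032, 0.999, -0.003], [0.999, 0.032, 0.0], [0.001, -0.003, -1.0]]
wrist_force: [0.0, -0.2, 0.8]
grip_width: 0.1
gripper_force: 0.0
```

Emit:
drive_tool(series=[[[0,0,0.15],[0,0,0],-1],[[0,0,0.1],[0,0,0],-1],[[0,0,0.1],[0,0,0],-1],[[0,0,0],[0,0,0],-1]])

```text
time_s: 51.88
position: [629.6, -160.3, 93.1]
orientation: [[-0.033, 0.999, 0.001], [0.999, 0.033, 0.0], [0.0, 0.001, -1.0]]
wrist_force: [-2.3, 1.2, 10.1]
grip_width: 0.8
gripper_force: 5.2
```

Emit:
drive_tool(series=[[[0,0,0],[0,0,0],-1],[[0,0,-1],[0,0,0],1],[[0,0,-1],[0,0,0],1],[[0,0,-1],[0,0,0],1],[[0,0,-1],[0,0,0],1],[[0,0,-1],[0,0,0],1],[[0,0,-1],[0,0,0],1],[[-0.9,-0.5,0],[0,0,0],1],[[-0.9,-0.5,0],[0,0,0],1],[[-0.9,-0.5,0],[0,0,0],1],[[-0.9,-0.5,0],[0,0,0],1],[[-0.9,-0.5,0],[0,0,0],1],[[-0.5,-0.26,0],[0,0,0],1],[[0,0,0],[0,0,0],1],[[0,0,0],[0,0,0],1]])

```text
time_s: 53.75
position: [565.3, -286.0, 241.1]
orientation: [[-0.034, 0.999, 0.0], [0.999, 0.034, 0.001], [0.001, 0.0, -1.0]]
wrist_force: [0.7, 0.4, -0.1]
grip_width: 86.5
gripper_force: 0.0
```

```bash
python3 - <<'E'
from h import *
p,d,s=snap('wrist','w9.png');W=world('wrist',d,s);h=cv2.cvtColor(p,cv2.COLOR_RGB2HSV)
print(s['position'])
m=((h[...,0]<8)|(h[...,0]>172))&(h[...,1]>120)&(W[...,1]>-260)
print('grip',m.sum(),np.percentile(W[m],[3,50,97],axis=0).round(1).tolist() if m.any() else '')
E
python3 iso.py
```

```text
[ 565.25965565 -286.02148593  241.07052053]
grip 6146 [[235.2, -241.7, -12.8], [316.8, -159.3, 22.8], [644.4, -104.5, 71.6]]
[ 565.35043135 -285.88598582  241.07436283] 53.8
[295 294  26   6  87] (array([ 552.6, -356.3]), array([24.4,  4.1]), -1.6)
white mark [ 603.37205524 -114.42593427   77.23410796]
green dot [nan nan nan]
  return _methods._mean(a, axis=axis, dtype=dtype,
  ret = um.true_divide(
```

View pics/w9.png

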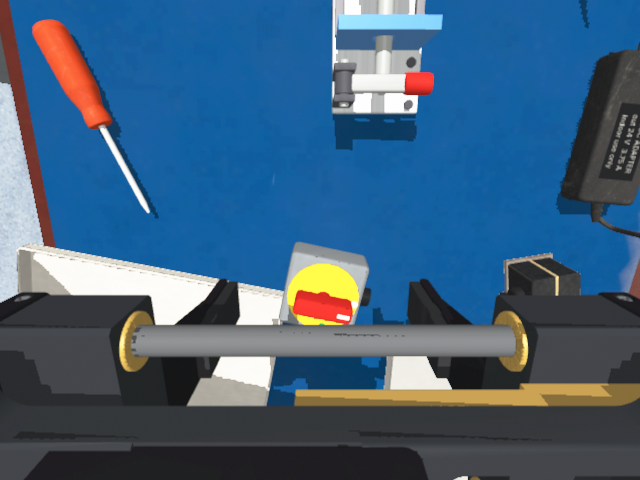

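The lever lies level over the shaft end, with its grip at (418,83). The isolator bar points at the off mark (322,305).

Emit:
drive_tool(series=[[[-0.9,-0.03,0],[0,0,0],1],[[-0.9,0,0],[0,0,0],1],[[-0.9,0,0],[0,0,0],1],[[-0.57,0,0],[0,0,0],1],[[0,0,0],[0,0,-0.97],1],[[0,0,0],[0,0,-0.97],1],[[0,0,0],[0,0,-0.97],1],[[0,0,0],[0,0,-0.97],1],[[0,0,0.5],[0,0,-0.97],1],[[0,0,0.5],[0,0,-0.97],1],[[0,0,0.5],[0,0,-0.97],1],[[0,0,0.5],[0,0,-0.97],1],[[0,0,0],[0,0,0],1],[[0,0,0],[0,0,0],1]])

```text
time_s: 55.6
position: [566.6, -369.7, 191.7]
orientation: [[-0.983, 0.185, 0.001], [0.185, 0.983, -0.0], [-0.001, -0.0, -1.0]]
wrist_force: [-0.4, -0.9, 0.7]
grip_width: 87.2
gripper_force: 0.0
```

Emit:
drive_tool(series=[[[-0.02,0.06,0.8],[0,0,0],1],[[0,0,1],[0,0,0],1],[[0,0,1],[0,0,0],1],[[0,0,1],[0,0,0],1],[[0,0,0.8],[0,0,0],1],[[0,0,0],[0,0,0],-1],[[0,0,0],[0,0,0],-1],[[0,0,0],[0,0,0],-1],[[0,0,0],[0,0,0],-1],[[0,0,0],[0,0,0],-1],[[0,0,0],[0,0,0],-1],[[0,0,0],[0,0,0],-1],[[0,0,0],[0,0,0],-1],[[0,0,0],[0,0,0],-1],[[0,0,0],[0,0,0],-1]])

```text
time_s: 57.48
position: [567.2, -367.8, 76.2]
orientation: [[-0.983, 0.183, -0.0], [0.183, 0.983, -0.0], [0.0, -0.0, -1.0]]
wrist_force: [-0.2, 0.1, -0.3]
grip_width: 17.5
gripper_force: 30.0
```

Emit:
drive_tool(series=[[[0,0,0],[0,0,0.9],-1],[[0,0,0],[0,0,0.9],-1],[[0,0,0],[0,0,0.9],-1],[[0,0,0],[0,0,0.9],-1],[[0,0,0],[0,0,0.9],-1],[[0,0,0],[0,0,0.9],-1],[[0,0,0],[0,0,0.9],-1],[[0,0,0],[0,0,0.9],-1],[[0,0,0],[0,0,0.7],-1],[[0,0,0],[0,0,0.2],-1],[[0,0,0],[0,0,0],-1],[[0,0,0],[0,0,0],-1]])

```text
time_s: 58.98
position: [567.6, -367.6, 76.2]
orientation: [[0.025, 1.0, 0.001], [1.0, -0.025, 0.0], [0.0, 0.001, -1.0]]
wrist_force: [1.7, 0.3, -1.3]
grip_width: 17.9
gripper_force: 30.0
```

Emit:
drive_tool(series=[[[0,0,0],[0,0,0],1],[[0,0,0],[0,0,0],1],[[0,0,0],[0,0,0],1],[[0,0,0],[0,0,0],1],[[0,0,-1],[0,0,0],1],[[0,0,-1],[0,0,0],1],[[0,0,-1],[0,0,0],1],[[0,0,-1],[0,0,0],1],[[0,0,-1],[0,0,0],1],[[0,0,-1],[0,0,0],1],[[0,0,-1],[0,0,0],1],[[0,0,0],[0,0,0],1]])

```text
time_s: 60.48
position: [568.0, -368.6, 253.4]
orientation: [[0.027, 1.0, 0.004], [1.0, -0.027, -0.002], [-0.002, 0.004, -1.0]]
wrist_force: [-0.3, -0.4, 0.7]
grip_width: 86.9
gripper_force: 0.0
```

```bash
python3 iso.py; python3 - <<'E'
from h import *
p,d,_=snap('scene');cv2.imwrite('pics/s10.png',cv2.resize(p[185:365,290:510,::-1],None,fx=3.3,fy=3.3,interpolation=2))
E
```

```text
[ 567.9703865  -368.59057018  253.42833663] 60.475
[313 193  19  61 998] (array([ 567.2, -367.3]), array([57.5, 16.9]), -89.9)
white mark [ 567.11483308 -388.03411007   83.20607847]
green dot [nan nan nan]
  return _methods._mean(a, axis=axis, dtype=dtype,
  ret = um.true_divide(
```

View pics/s10.png

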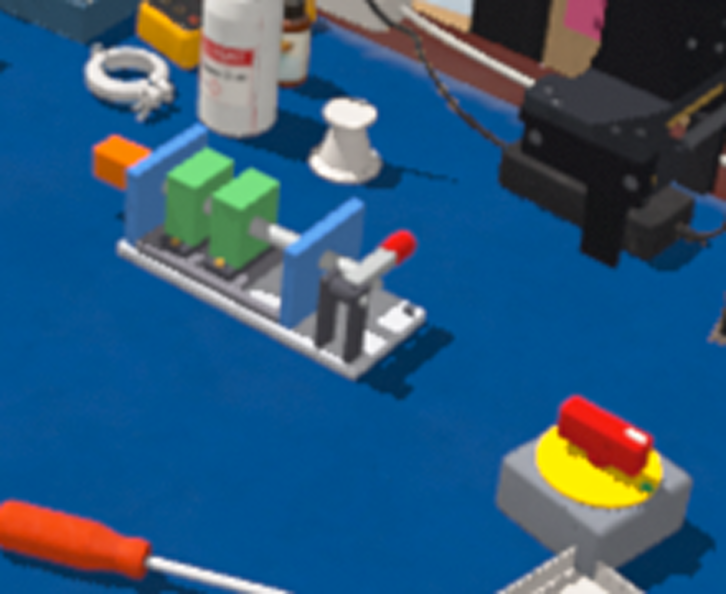

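The shaft is home with its handle at (120,162), the lever is level at (385,252), and the isolator mark points at the green dot. Handing in.

```bash
python3 -c "
from station import env
print(env.finish_job())"
```

```text
the job is handed in; nothing more can be done
None
```

I carried out every step in order and handed the job in at about 60 s: isolator off, the two green blocks in the middle and entry-side pockets, shaft home, lever down, isolator back on. The last picture shows everything in place, but the hand-in returned no verdict.

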